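# Set the mitre trimmer's fence to 45 and lay up the moulding

## Robot

A 6-joint arm with a two-finger parallel gripper is mounted at the origin on the work surface. World frame = base frame: x ahead of the robot, y to its left, z up, the work surface at z = 0. Lengths are in m, angles in rad, forces in N, time in s.
With the tool pointing down it reaches from about 0.3 to 0.775 m from the base axis. Payload 14.6 kg.
Tool frame: the origin (TCP) lies between the finger pads; the fingertips stand 8 mm ahead of it and the grasp point (between the pads) lies 11 mm behind it; z points along the fingers, y is the line along which they close (so a half turn about z gives the same grasp; the last joint's range is limited). The gripper opens to 85 mm and grips with 20 to 120 N. Pads are 22 mm wide; open, the fingers measure 114 mm over their backs; the gripper's body (76 mm by 85 mm) begins 54 mm behind the grasp point. The pads swing forward as they close: fully open they stand 13 mm farther back than shut.
Start: joints at [1.218, 0.3, 1.521, -0, 1.321, -0.067], TCP at [0.155, 0.528, 0.239] pointing down, gripper open.
Joint ranges: [-3.03, 3.03], [-0.79, 2.21], [0.23, 2.52], [-1.04, 4.18], [0, 3.07], [-2.55, 2.55]. Speed limits (rad/s): [2.22, 2.22, 2.57, 3.14, 3.14, 3.14].

## Interface

Orientations are given as a rotation vector (axis times angle).
In Python, from rig import robot gives the robot as it stands.
- The arm moves only by the tool step_arm, never from a script. Its argument "commands" is a list of rows, each an object with "delta_pos": the shift along the tool's x, y, z in m, a list of three; "turn": the turn, a rotation vector about the tool's x, y, z in degrees, a list of three. In form: [{"delta_pos": [dx, dy, dz], "turn": [wx, wy, wz]}, ...]. A call has exactly 8 rows; each row shifts and turns the commanded pose from where the row before left it, along the tool's axes as they then stand; what a row does not reach is not made up. A row lasts 1/12 s, in which the tool goes at most 41.7 mm and 7.16 degrees, less where a joint would pass 70% of its speed; a pose out of reach is approached as far as the arm can. A call is refused whole if a number of a shift passes 0.0417 or a number of a turn 7.16, either way. A call with a gripper value outside its range is refused whole. "grip" is the closure, from 0 (fully open) to 1 (shut), set as the call begins (left out, the last holds). The fingers move at their own pace and stop on an object; "newtons" is the grip in N (left out, the last holds). Time passes only in rows, so rows that do not move let the fingers close, or fill a call up. It gives the time, the measured TCP pose, the force, the opening and the grip force at its end, in the units of the state.
- robot.get_state(): the state, without advancing time (a new reading comes with each control period).
- robot.capture(name): name is "scene" or "top" or "wrist"; returns a dict with "color" (384x512x3 uint8, red, green, blue), "vfov" (degrees; the focal length in pixels is half the picture's height over the tangent of half this angle, whatever the lens; pixels are square), "cx", "cy" (the principal point, pixels), "k1" (the pictures are not rectified: a ray, as slopes to the right and down, at radius r is drawn at 1 + k1 r^2 times it, then the intrinsics apply), "camera_from_world" (4x4, takes a point from world to camera coordinates); the wrist camera has in their place "hand_eye" (4x4, takes a point from camera to tool coordinates, whose origin is the TCP and whose axes are the flange's). Camera axes: x right, y down, z forward; pixel columns grow to the right and rows downward; lengths in m; the calibration is good to about 2 mm. A picture is of the moment at which its call begins: read the wrist's pose just before it. There is no depth.
- robot.close_job(): hands the job in; it is judged then, once.
The state is a dict: "clock": time; "joint_pos": joint angles; "dq": joint speeds; "joint_torque": joint torques, N m; "eef_pos": TCP position; "orientation": TCP orientation; "wrist_force": force on the tool from outside, world axes, zero at the start; "wrist_torque": the same for the moment, N m; "width": finger opening in m; "grasp_force": force on a finger pad.
Only numpy, scipy, OpenCV 4.12 (cv2) and the standard library are available. Lean on these libraries where they do the work, as an engineer would, in place of code of your own. Each camera call takes 0.05 s, during which the arm holds its last target. There are 200 camera calls.

## Task

Set the mitre trimmer's right-hand fence (as the robot sees it) over from square to its 45 degree stop: lift its red plunger knob, swing the fence round and let the plunger drop fully home in the 45 hole. Then lay the black-and-gold moulding on the bed face up, with its back flat against that fence all along (gold lip away from the fence) and its knife end just across the red cutting line. Let go, and leave the oak moulding and everything else on the bench where it is.

Things in the scene. Friction and masses are not known exactly. Their poses are not given: they have to be found in the camera images.
- trimmer: Framer's mitre trimmer, fixed; place and yaw (to 0.15) vary. Green casting with a steel-topped half-round bed: radius 240, top 50 above the bench, centre at x = 50, round side to the robot. Origin on the bench; x away from the robot, y to its left, z up. Two alike fences swing over the bed on pivots at x = 50, y = +60 and -60. Only the right one (-y) is to be set; the left stays pinned at 45.
- cut_line (a point): Middle of the cutting line, on the bed at the trimmer's x = 62, y = 0: a black knife slot with a red near edge, straight across the bed along the trimmer's y. Bed goes on 38 behind it; then ways up to 70 above the bench, and the knife carriage parked at the left (trimmer's y 140 to 235, x 60 to 190, 145 high) with a lever behind it on the left, to 240 high.
- fence (a joint): Angle of the right-hand fence about its upright pivot, rad: 0 = square, pointing to the robot (trimmer's -x), where it starts pinned; growing values swing its free end to the robot's right (-y), anticlockwise from above; 0.785 = the 45 degree stop, mirror image of the left fence. Range -0.10 to 0.95. Turns freely (0.2 N m drag) when the plunger is out of a hole.
- plunger (a joint): Lift of the right-hand spring plunger, m: 0 = fully home in a hole; its 10 thick round-ended pin leaves the hole at 0.012, and if let go rides there on the bed between holes; 0.018 = top of travel. Spring: 6 N down when home, 10 N at 0.012, 12 N at the top. Holes at fence = 0 and 0.785 only, 1 clear each side; a riding pin snaps into a hole by itself when the fence carries it there.
- knob (a point): Centre of the red round knob on the right-hand fence's plunger, 175 from the pivot: 36 across, 30 tall, 70 above the bed when home (top 85, underside 55). It rises with the plunger and swings with the fence. Below it is the fence's boss, 26 across, up to 52 above the bed.
- pivot (a point): Pivot of the right-hand fence, on its axis at bed height (50 above the bench). A round post 26 across stands on it, to 51 above the bed.
- fence_face (a point): Point on the working face of the right-hand fence (its left face), 80 along from the pivot and 13.5 off its axis, 20 above the bed; swings with it. x along the fence towards pivot and knife, y straight out of the face, z up. The fence is an aluminium bar 14 thick, from 2 to 40 above the bed; its flat face runs from 5 to 160 from the pivot.
- stop45 (a point): Mouth of the brass-bushed hole of the right-hand 45 degree stop, in the bed's surface, 175 from the pivot.
- gilt_mid (a point): Centre (half-way up) of the black frame moulding with the gold lip: 180 long (x), 32 wide (y), 22 high (z), about 90 g, lying face (z) up on the bench right or left of the trimmer. Plain back at y = -16, full height. Gold lip at y = +16, 9 to 18 above the underside, with the rebate (9 high, 9 deep) under it.
- gilt_back (a point): Middle of the back of the black-and-gold moulding (its y = -16 side), half-way up.
- gilt_end (a point): Middle of the leading end of the black-and-gold moulding (its x = +90 end), half-way up: the end that comes to the knife when its back lies against the right-hand fence.
- oak_mid (a point): Centre of a plain pale oak moulding of the same shape and size, on the other side of the trimmer. Not wanted now; leave it.
- brush_jar: Dark steel jar of brushes, 72 across, 105 tall, brushes to about 200. Origin at the centre of its underside. Leave it.
- glue: White glue bottle, 60 across, 170 tall. Origin at the centre of its underside. Leave it.
- tape: Black tape dispenser with a cream roll, 150 x 60, 86 tall. Origin at the centre of its underside. Leave it.
- rule: Aluminium rule lying flat, 300 x 32 x 4, between the robot and the trimmer. Origin at the centre of its underside. Leave it.
- mug: Blue mug, 80 across, 90 tall. Origin at the centre of its underside. Leave it.
Mind the look-alikes: they are no part of the job. What is shaped like the part that bears gilt_mid but blue is not meant.

How it is judged:
On the way:
1. the right-hand fence stands at its 45 degree stop with its plunger fully home (value of joint fence between 0.765 and 0.805 rad and value of joint plunger below 0.002 m), for 0.2 s.
At the end, for the whole second after the job is handed in: Fence pinned at 45 (0.785 +/- 0.02 rad, plunger within 2 mm of home); gilt moulding flat on the bed, face up, mid-back within 3 mm of the fence face and parallel within 0.025 rad, middle of its leading end from 12 mm short of to 33 mm past the cutting line (all of step 1 and angle between gilt_mid's own z axis and vertical below 0.05 rad and angle between the x axis of gilt_mid and the x axis of fence_face, either way round below 0.025 rad and y of gilt_back in the frame of fence_face between -0.003 and 0.003 m and z of gilt_mid in the frame of trimmer between 0.058 and 0.064 m and x of gilt_end in the frame of trimmer between 0.05 and 0.095 m); the robot touches nothing.
It fails at once if the oak moulding or another thing on the bench is pushed more than 30 mm (distance of any of oak_mid, brush_jar, glue, tape, rule, mug from where it was at the start of the episode above 0.03 m).
It also fails if it takes over 72 s, if anything falls off the work surface, if the arm or the gripper's body presses on something with over 40 N, if the wrist force passes 120 N, or if a joint passes its speed limit or range.

## Working session

There is one attempt and no reset: what is moved stays moved. The work goes in short steps, Python scripts to look and compute and a tool call to move; the robot and the scene stay as the last step left them, time stands still between calls to the robot, and variables do not carry over. Pictures are saved under pics/ and viewed, at most 11 in all, crops included, and the job is handed in when it is done.

Besides the shell and the picture viewer there is one more tool, called after ">>>" by a JSON object that holds its "method" and its "body". step_arm: Moves the arm, as the interface text tells. Its arguments: {"type":"object","properties":{"commands":{"type":"array","items":{"type":"object","properties":{"delta_pos":{"type":"array","items":{"type":"number"}},"turn":{"type":"array","items":{"type":"number"}}}}},"grip":{"type":"number"},"newtons":{"type":"number"}},"required":["commands"]}

```bash
ls; mkdir -p pics; cat > h.py <<'E'
import numpy as np, cv2
from rig import robot
from scipy.spatial.transform import Rotation as R
def snap(n,f):
    c=robot.capture(n); cv2.imwrite(f'pics/{f}.png',cv2.cvtColor(c['color'],cv2.COLOR_RGB2BGR)); return c
def intr(c):
    f=192/np.tan(np.radians(c['vfov'])/2); return f
def cam(c,st=None):
    if 'camera_from_world' in c: return np.linalg.inv(np.array(c['camera_from_world']))
    T=np.eye(4);T[:3,:3]=R.from_rotvec(st['orientation']).as_matrix();T[:3,3]=st['eef_pos']
    return T@np.array(c['hand_eye'])
def ray(c,px,st=None):
    f=intr(c);d=np.array([(px[0]-c['cx'])/f,(px[1]-c['cy'])/f]);rd=np.hypot(*d);r=rd
    for _ in range(30): r=rd/(1+c['k1']*r*r)
    d=d*(r/rd if rd else 1);W=cam(c,st);return W[:3,3],W[:3,:3]@np.array([d[0],d[1],1])
def at(c,px,z,st=None):
    o,d=ray(c,px,st);return (o+d*(z-o[2])/d[2]).round(4)
def proj(c,p,st=None):
    q=np.linalg.inv(cam(c,st))@np.append(p,1);s=q[:2]/q[2];s=s*(1+c['k1']*(s@s));return s*intr(c)+[c['cx'],c['cy']]
E
python3 - <<'E'
from h import *
import pickle
s=robot.get_state();print(s)
C={n:snap(n,n+'0') for n in('scene','top','wrist')}
pickle.dump((C,s),open('c0.pkl','wb'))
a=cv2.imread('pics/top0.png');cv2.imwrite('pics/top0b.png',cv2.resize(a,(800,600),interpolation=cv2.INTER_CUBIC))
a=cv2.imread('pics/scene0.png');cv2.imwrite('pics/scene0b.png',cv2.resize(a,(800,600),interpolation=cv2.INTER_CUBIC))
for n,c in C.items():print(n,{k:v for k,v in c.items() if k!='color'})
E
```

```text
pics
{'clock': 0.0, 'joint_pos': array([ 1.21836810e+00,  3.00479080e-01,  1.52160140e+00, -1.60257633e-05,
        1.32071594e+00, -6.66090084e-02]), 'dq': array([-0.00098542,  0.00045304, -0.00017994, -0.00211066,  0.00045425,
        0.00105403]), 'joint_torque': array([-1.03263639e-03, -5.43490434e+01, -3.61809576e+01,  3.08333711e-05,
        3.68776062e-03, -4.93986693e-05]), 'eef_pos': array([0.15499849, 0.52746203, 0.23870834]), 'orientation': array([-4.47397380e-01, -3.10933416e+00,  1.85444962e-03]), 'wrist_force': array([-0.79693185, -0.30826871,  0.02686389]), 'wrist_torque': array([ 0.0213961 ,  0.02073725, -0.0129781 ]), 'grasp_force': 0.0, 'width': 0.08537183821436618}
scene {'vfov': 45.30570099336569, 'cx': 252.65584154282453, 'cy': 196.80221375967452, 'k1': 0.011874523460897221, 'camera_from_world': array([[-0.74921008,  0.66231904, -0.00421142,  0.33894701],
       [ 0.48991827,  0.54989034, -0.6764619 , -0.16646569],
       [-0.44571778, -0.50887533, -0.73646559,  1.76952536],
       [ 0.        ,  0.        ,  0.        ,  1.        ]])}
top {'vfov': 46.11072223598077, 'cx': 254.72140456252498, 'cy': 193.4894347541054, 'k1': -0.08787003111245377, 'camera_from_world': array([[-0.02472468, -0.99968216,  0.00492674,  0.01584368],
       [-0.99420357,  0.02407277, -0.10478438,  0.47554815],
       [ 0.10463248, -0.00748895, -0.99448276,  1.8585746 ],
       [ 0.        ,  0.        ,  0.        ,  1.        ]])}
wrist {'vfov': 66.16769355256122, 'cx': 250.93773019644843, 'cy': 192.3033013461998, 'k1': -0.004665715817255926, 'hand_eye': array([[-1.12561126e-03, -9.60246667e-01, -2.79150627e-01,
         6.91113924e-02],
       [ 9.99999135e-01, -8.90979528e-04, -9.67399452e-04,
        -1.12586541e-03],
       [ 6.80224606e-04, -2.79151474e-01,  9.60246839e-01,
        -1.34715598e-01],
       [ 0.00000000e+00,  0.00000000e+00,  0.00000000e+00,
         1.00000000e+00]])}
```

View pics/top0b.png

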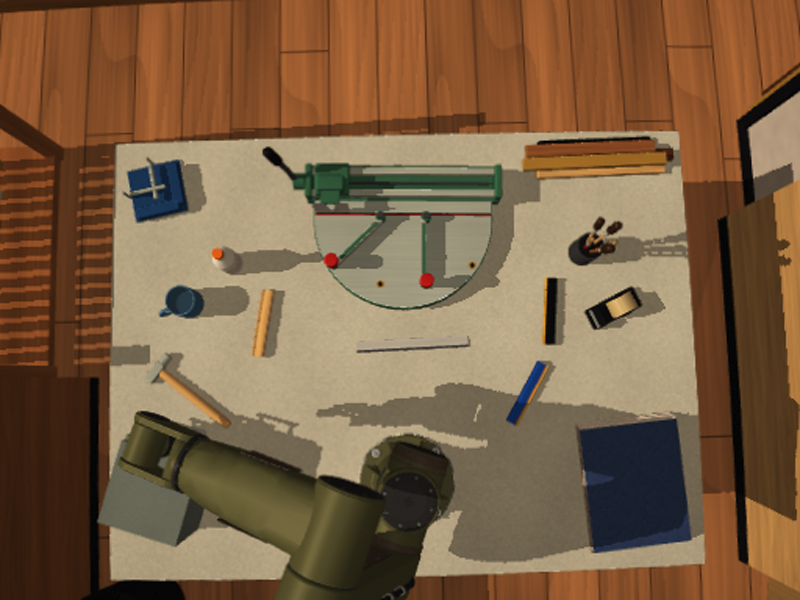

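View pics/scene0b.png

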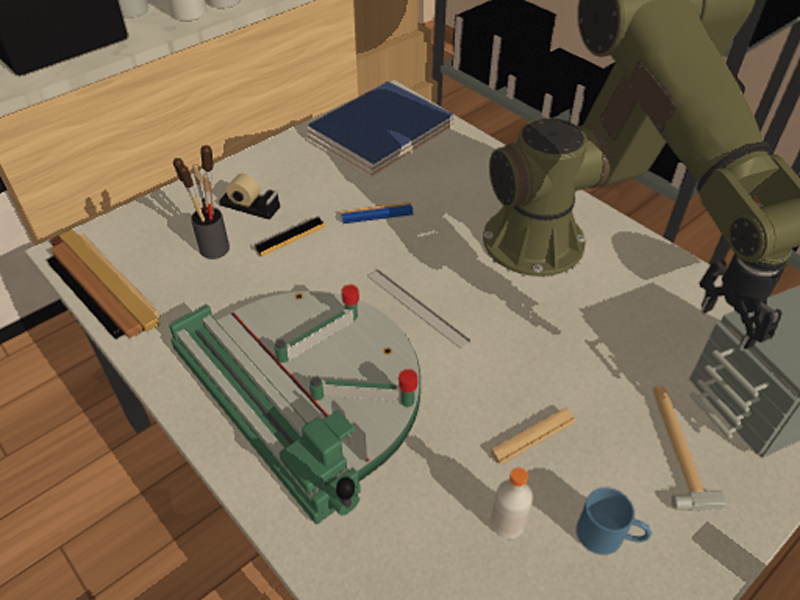

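The top view (800 px scale) shows the right fence knob at (427,281), its pivot at (426,216) and the 45 hole at (472,265). The gilt moulding is at (550,310) with its gold lip to the left, and the blue decoy at (527,392). The scene view agrees.

```bash
cat > m0.py <<'E'
from h import *
import pickle
C,s=pickle.load(open('c0.pkl','rb'))
def red(c,box):
    h=cv2.cvtColor(c['color'],cv2.COLOR_RGB2HSV);m=(((h[...,0]<5)|(h[...,0]>174))&(h[...,1]>170)&(h[...,2]>70)).astype(np.uint8)
    k=np.zeros_like(m);x0,y0,x1,y1=box;k[y0:y1,x0:x1]=1;return m*k
def tri(a,b):
    (o1,d1),(o2,d2)=a,b;A=np.c_[d1,-d2];t=np.linalg.lstsq(A,o2-o1,rcond=None)[0];p,q=o1+d1*t[0],o2+d2*t[1];return (p+q)/2,np.linalg.norm(p-q)
t,sc=C['top'],C['scene']
for tb,sb in(((262,170,285,190),(215,178,232,200)),((200,158,222,176),(252,232,270,255))):
    ps=[]
    for c,b in((t,tb),(sc,sb)):
        m=red(c,b);y,x=np.nonzero(m);ps.append(((x.min()+x.max())/2,(y.min()+y.max())/2));print(len(x),x.min(),x.max(),y.min(),y.max())
    p,e=tri(ray(t,ps[0]),ray(sc,ps[1]));print('knob',p.round(4),e, at(t,ps[0],.12))
m=red(t,(195,130,320,145));y,x=np.nonzero(m);print(len(x))
P=np.array([at(t,q,.05) for q in zip(x,y)]);v=np.polyfit(P[:,1],P[:,0],1);print('line',v,P[:,1].min(),P[:,1].max(),P[:,0].mean())
# brass holes & moulding
for q in((472*.64,265*.64),(380*.64,284*.64)):print('hole',at(t,q,.05))
h=cv2.cvtColor(t['color'],cv2.COLOR_RGB2HSV)
sub=np.zeros(h.shape[:2],np.uint8);sub[168:228,338:366]=1
g=((h[...,0]>12)&(h[...,0]<28)&(h[...,1]>130)&(h[...,2]>90)).astype(np.uint8)*sub
b=(h[...,2]<45).astype(np.uint8)*sub
for n,mm in(('gold',g),('black',b),('both',g|b)):
    mm=cv2.morphologyEx(mm,cv2.MORPH_OPEN,np.ones((2,2)));cs=max(cv2.findContours(mm,0,2)[0],key=cv2.contourArea);r=cv2.minAreaRect(cs);bp=cv2.boxPoints(r)
    print(n,r,[at(t,q,.018)[:2] for q in bp],at(t,r[0],.02))
a=cv2.cvtColor(t['color'],cv2.COLOR_RGB2BGR)[120:240,190:380];cv2.imwrite('pics/crop.png',cv2.resize(a,None,fx=4,fy=4,interpolation=cv2.INTER_CUBIC))
E
python3 m0.py
```

```text
64 269 277 175 183
111 219 229 183 194
knob [ 0.5202 -0.0672  0.1162] 0.006386325334371242 [ 0.522  -0.0692  0.12  ]
62 207 215 162 170
136 256 266 237 250
knob [0.5793 0.1781 0.1185] 0.0036218317295772158 [0.5803 0.1767 0.12  ]
99
line [0.02343938 0.7106867 ] -0.2456 0.219 0.7103666666666667
hole [ 0.5681 -0.1945  0.05  ]
hole [0.523  0.0508 0.05  ]
gold ((349.5, 193.5), (19.0, 1.0), 90.0) [array([ 0.5072, -0.3947]), array([ 0.5071, -0.3989]), array([ 0.4267, -0.3952]), array([ 0.4268, -0.3909])] [ 0.4666 -0.3945  0.02  ]
black ((353.3072814941406, 199.51182556152344), (5.495936870574951, 41.20030975341797), 2.2025980949401855) [array([ 0.3553, -0.3909]), array([ 0.529 , -0.4058]), array([ 0.5275, -0.4292]), array([ 0.3538, -0.4141])] [ 0.4408 -0.4094  0.02  ]
both ((352.21966552734375, 199.5087890625), (7.673863887786865, 41.286983489990234), 2.2906100749969482) [array([ 0.3556, -0.3816]), array([ 0.5296, -0.3967]), array([ 0.5275, -0.4293]), array([ 0.3535, -0.414 ])] [ 0.441  -0.4048  0.02  ]
```

View pics/crop.png

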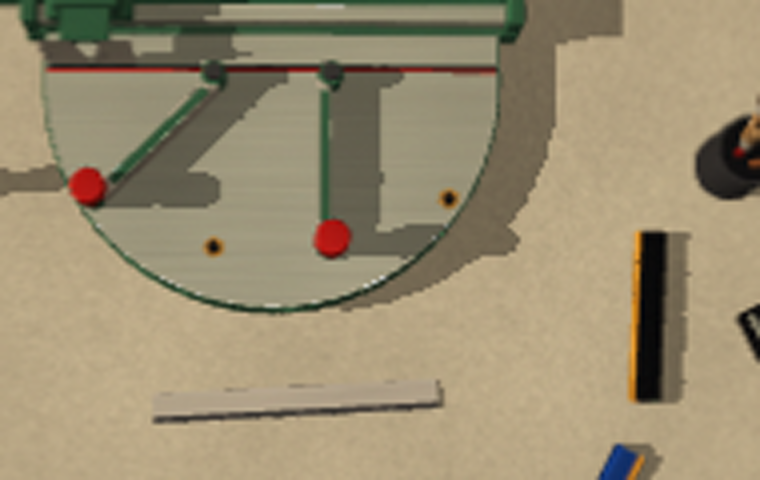

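>>> {"method": "step_arm", "body": {"commands": [{"delta_pos": [-0.0216, -0.0195, 0], "turn": [0, 0, 0]}, {"delta_pos": [-0.0216, -0.0195, 0], "turn": [0, 0, 0]}, {"delta_pos": [-0.0216, -0.0195, 0], "turn": [0, 0, 0]}, {"delta_pos": [-0.0216, -0.0195, 0], "turn": [0, 0, 0]}, {"delta_pos": [-0.0216, -0.0195, 0], "turn": [0, 0, 0]}, {"delta_pos": [-0.0216, -0.0195, 0], "turn": [0, 0, 0]}, {"delta_pos": [-0.0216, -0.0195, 0], "turn": [0, 0, 0]}, {"delta_pos": [-0.0216, -0.0195, 0], "turn": [0, 0, 0]}], "grip": 0}}

```text
clock: 0.82
eef_pos: [0.2772, 0.328, 0.2392]
orientation: [-0.447, -3.11, 0.0]
wrist_force: [0.5, 0.4, 0.6]
width: 0.0852
grasp_force: 0.0
```

>>> {"method": "step_arm", "body": {"commands": [{"delta_pos": [-0.0216, -0.0195, 0], "turn": [0, 0, 0]}, {"delta_pos": [-0.0216, -0.0195, 0], "turn": [0, 0, 0]}, {"delta_pos": [-0.0216, -0.0195, 0], "turn": [0, 0, 0]}, {"delta_pos": [-0.0216, -0.0195, 0], "turn": [0, 0, 0]}, {"delta_pos": [-0.0216, -0.0195, 0], "turn": [0, 0, 0]}, {"delta_pos": [-0.0216, -0.0195, 0], "turn": [0, 0, 0]}, {"delta_pos": [-0.0216, -0.0195, 0], "turn": [0, 0, 0]}, {"delta_pos": [-0.0216, -0.0195, 0], "turn": [0, 0, 0]}]}}

```text
clock: 1.48
eef_pos: [0.3991, 0.1295, 0.2393]
orientation: [0.448, 3.11, 0.0]
wrist_force: [1.0, 0.9, 0.1]
width: 0.0854
grasp_force: 0.0
```

>>> {"method": "step_arm", "body": {"commands": [{"delta_pos": [-0.0216, -0.0195, 0], "turn": [0, 0, 0]}, {"delta_pos": [-0.0216, -0.0195, 0], "turn": [0, 0, 0]}, {"delta_pos": [-0.0216, -0.0195, 0], "turn": [0, 0, 0]}, {"delta_pos": [-0.0216, -0.0195, 0], "turn": [0, 0, 0]}, {"delta_pos": [-0.0216, -0.0195, 0], "turn": [0, 0, 0]}, {"delta_pos": [-0.0216, -0.0195, 0], "turn": [0, 0, 0]}, {"delta_pos": [-0.0216, -0.0195, 0], "turn": [0, 0, 0]}, {"delta_pos": [-0.0216, -0.0195, 0], "turn": [0, 0, 0]}]}}

```text
clock: 2.15
eef_pos: [0.521, -0.0689, 0.2391]
orientation: [-0.448, -3.109, -0.0]
wrist_force: [0.5, 0.9, 0.6]
width: 0.0851
grasp_force: 0.0
```

>>> {"method": "step_arm", "body": {"commands": [{"delta_pos": [0, 0, 0], "turn": [0, 0, 6.87]}, {"delta_pos": [0, 0, 0], "turn": [0, 0, 6.87]}, {"delta_pos": [0, 0, 0], "turn": [0, 0, 6.87]}, {"delta_pos": [0, 0, 0], "turn": [0, 0, 6.87]}, {"delta_pos": [0, 0, 0], "turn": [0, 0, 6.87]}, {"delta_pos": [0, 0, 0], "turn": [0, 0, 6.87]}, {"delta_pos": [0, 0, 0], "turn": [0, 0, 6.87]}, {"delta_pos": [0, 0, 0], "turn": [0, 0, 6.87]}]}}

```text
clock: 2.82
eef_pos: [0.5204, -0.0675, 0.239]
orientation: [-1.839, -2.546, 0.0]
wrist_force: [-0.1, 0.3, -0.7]
width: 0.0852
grasp_force: 0.0
```

>>> {"method": "step_arm", "body": {"commands": [{"delta_pos": [0, 0, 0], "turn": [0, 0, 6.87]}, {"delta_pos": [0, 0, 0], "turn": [0, 0, 6.87]}, {"delta_pos": [0, 0, 0], "turn": [0, 0, 6.87]}, {"delta_pos": [0, 0, 0], "turn": [0, 0, 6.87]}, {"delta_pos": [0, 0, 0], "turn": [0, 0, 6.87]}, {"delta_pos": [0, 0, 0], "turn": [0, 0, 6.87]}, {"delta_pos": [0, 0, 0], "turn": [0, 0, 6.87]}, {"delta_pos": [0, 0, 0], "turn": [0, 0, 6.87]}]}}

```text
clock: 3.48
eef_pos: [0.5204, -0.0675, 0.2391]
orientation: [-2.807, -1.411, 0.001]
wrist_force: [-0.9, 0.3, -1.1]
width: 0.0855
grasp_force: 0.0
```

>>> {"method": "step_arm", "body": {"commands": [{"delta_pos": [0, 0, 0], "turn": [0, 0, 6.87]}, {"delta_pos": [0, 0, 0], "turn": [0, 0, 6.87]}, {"delta_pos": [0, 0, 0], "turn": [0, 0, 6.87]}, {"delta_pos": [0, 0, 0], "turn": [0, 0, 6.87]}, {"delta_pos": [0, 0, 0], "turn": [0, 0, 6.87]}, {"delta_pos": [0, 0, 0], "turn": [0, 0, 6.87]}, {"delta_pos": [0, 0, 0], "turn": [0, 0, 6.87]}, {"delta_pos": [0, 0, 0], "turn": [0, 0, 6.87]}]}}

```text
clock: 4.15
eef_pos: [0.5204, -0.0675, 0.239]
orientation: [-3.141, 0.044, 0.001]
wrist_force: [0.5, 0.7, -0.3]
width: 0.0855
grasp_force: 0.0
```

```bash
cat > w.py <<'E'
from h import *
import sys,pickle
s=robot.get_state();c=snap('wrist',sys.argv[1]);pickle.dump((c,s),open(sys.argv[1]+'.pkl','wb'))
M=R.from_rotvec(s['orientation']).as_matrix();print(s['clock'],s['eef_pos'].round(4),'psi',np.degrees(np.arctan2(M[1,1],M[0,1])).round(2),'tilt',M[:,2].round(4),s['wrist_force'].round(1),s['width'].round(4))
E
python3 w.py w1
```

```text
Traceback (most recent call last):
  File "w.py", line 4, in <module>
    M=R.from_rotvec(s['orientation']).as_matrix();print(s['clock'],s['eef_pos'].round(4),'psi',np.degrees(np.arctan2(M[1,1],M[0,1])).round(2),'tilt',M[:,2].round(4),s['wrist_force'].round(1),s['width'].round(4))
                                                                                                                                                                                               ^^^^^^^^^^^^^^^^
AttributeError: 'float' object has no attribute 'round'
```

View pics/w1.png

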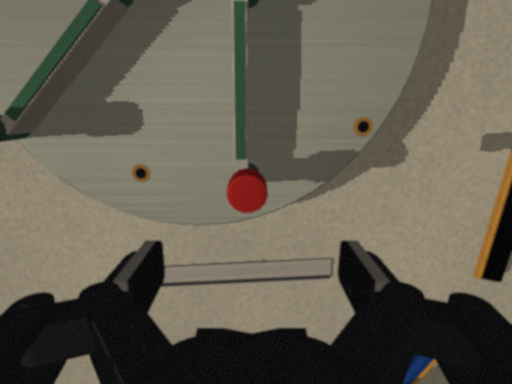

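The wrist view shows the knob at (247,190), the 45 hole at (363,126) and the left fence's square hole at (141,173). I'll turn these into positions.

```bash
sed -i "s/s\['width'\].round(4)/round(float(s['width']),4)/" w.py && python3 - <<'E'
from h import *
import pickle
c,s=pickle.load(open('w1.pkl','rb'))
h=cv2.cvtColor(c['color'],cv2.COLOR_RGB2HSV)
m=(((h[...,0]<6)|(h[...,0]>174))&(h[...,1]>160)&(h[...,2]>60)).astype(np.uint8);m[:150]=0;m[230:]=0
y,x=np.nonzero(m);print(len(x),x.min(),x.max(),y.min(),y.max())
k=((x.min()+x.max())/2,(y.min()+y.max())/2);print('knob',k,at(c,k,.133,s))
H=[]
for q in((363,126),(141,173)):
    b=np.zeros_like(m);b[q[1]-13:q[1]+13,q[0]-13:q[0]+13]=1
    g=((h[...,1]>110)|(h[...,2]<45)).astype(np.uint8)*b;y,x=np.nonzero(g);p=(x.mean(),y.mean());H.append(at(c,p,.05,s));print('hole',len(x),p,H[-1])
# trimmer frame from holes
A=np.array([[.05-.175*.5**.5,-.06-.175*.5**.5],[-.125,.06]]);d=A[0]-A[1];e=(H[0]-H[1])[:2];print(np.linalg.norm(d),np.linalg.norm(e))
yaw=np.arctan2(e[1],e[0])-np.arctan2(d[1],d[0]);c_,s_=np.cos(yaw),np.sin(yaw);Q=np.array([[c_,-s_],[s_,c_]])
o=((H[0]+H[1])[:2]/2)-Q@A.mean(0);print('yaw',yaw,'org',o,'knob pred',o+Q@[-.125,-.06],'pivot',o+Q@[.05,-.06],'cut',o+Q@[.062,0])
E
```

```text
1339 227 266 169 211
knob (np.float64(246.5), np.float64(190.0)) [ 0.5247 -0.0654  0.133 ]
hole 284 (np.float64(362.8521126760563), np.float64(126.20422535211267)) [ 0.5692 -0.1909  0.05  ]
hole 242 (np.float64(140.64462809917356), np.float64(172.86776859504133)) [0.5251 0.0545 0.05  ]
0.24907467647707376 0.2493310449984117
yaw -0.02945904874391969 org [ 0.64830115 -0.00928198] knob pred [ 0.5215881 -0.0655741] pivot [ 0.69651217 -0.07072868] cut [ 0.71027425 -0.01110818]
```

>>> {"method": "step_arm", "body": {"commands": [{"delta_pos": [0.001, -0.001, 0.02], "turn": [0, 0, 0]}, {"delta_pos": [0.001, -0.001, 0.02], "turn": [0, 0, 0]}, {"delta_pos": [0, 0, 0.02], "turn": [0, 0, 0]}, {"delta_pos": [0, 0, 0.02], "turn": [0, 0, 0]}, {"delta_pos": [0, 0, 0.02], "turn": [0, 0, 0]}, {"delta_pos": [0, 0, 0.02], "turn": [0, 0, 0]}, {"delta_pos": [0, 0, 0.007], "turn": [0, 0, 0]}, {"delta_pos": [0, 0, 0], "turn": [0, 0, 0]}]}}

```text
clock: 4.87
eef_pos: [0.5218, -0.0654, 0.1108]
orientation: [-3.141, 0.031, 0.005]
wrist_force: [0.4, 0.7, 0.6]
width: 0.0852
grasp_force: 0.0
```

>>> {"method": "step_arm", "body": {"commands": [{"delta_pos": [0, 0, 0]}, {"delta_pos": [0, 0, 0]}, {"delta_pos": [0, 0, 0]}, {"delta_pos": [0, 0, 0]}, {"delta_pos": [0, 0, 0]}, {"delta_pos": [0, 0, 0]}, {"delta_pos": [0, 0, 0]}, {"delta_pos": [0, 0, 0]}], "grip": 1, "newtons": 40}}

```text
invalid input at $.commands[0]: expected keys delta_pos, turn
```

>>> {"method": "step_arm", "body": {"commands": [{"delta_pos": [0, 0, 0], "turn": [0, 0, 0]}, {"delta_pos": [0, 0, 0], "turn": [0, 0, 0]}, {"delta_pos": [0, 0, 0], "turn": [0, 0, 0]}, {"delta_pos": [0, 0, 0], "turn": [0, 0, 0]}, {"delta_pos": [0, 0, 0], "turn": [0, 0, 0]}, {"delta_pos": [0, 0, 0], "turn": [0, 0, 0]}, {"delta_pos": [0, 0, 0], "turn": [0, 0, 0]}, {"delta_pos": [0, 0, 0], "turn": [0, 0, 0]}], "grip": 1, "newtons": 40}}

```text
clock: 5.53
eef_pos: [0.5229, -0.0651, 0.1134]
orientation: [-3.141, 0.034, -0.002]
wrist_force: [-1.2, 4.5, 6.0]
width: 0.035
grasp_force: 39.2
```

>>> {"method": "step_arm", "body": {"commands": [{"delta_pos": [0, 0, -0.003], "turn": [0, 0, 0]}, {"delta_pos": [0, 0, -0.003], "turn": [0, 0, 0]}, {"delta_pos": [0, 0, -0.003], "turn": [0, 0, 0]}, {"delta_pos": [0, 0, -0.003], "turn": [0, 0, 0]}, {"delta_pos": [0, 0, -0.003], "turn": [0, 0, 0]}, {"delta_pos": [0, 0, 0], "turn": [0, 0, 0]}, {"delta_pos": [0, 0, 0], "turn": [0, 0, 0]}, {"delta_pos": [0, 0, 0], "turn": [0, 0, 0]}]}}

```text
clock: 6.2
eef_pos: [0.5227, -0.0654, 0.1269]
orientation: [-3.141, 0.034, -0.001]
wrist_force: [6.8, 0.9, -11.6]
width: 0.0345
grasp_force: 40.9
```

>>> {"method": "step_arm", "body": {"commands": [{"delta_pos": [0.0002, 0.0086, 0], "turn": [0, 0, -2.8]}, {"delta_pos": [0.0002, 0.0086, 0], "turn": [0, 0, -2.8]}, {"delta_pos": [0.0002, 0.0086, 0], "turn": [0, 0, -2.8]}, {"delta_pos": [0.0002, 0.0086, 0], "turn": [0, 0, -2.8]}, {"delta_pos": [0.0002, 0.0086, 0], "turn": [0, 0, -2.8]}, {"delta_pos": [0.0002, 0.0086, 0], "turn": [0, 0, -2.8]}, {"delta_pos": [0.0002, 0.0086, 0], "turn": [0, 0, -2.8]}, {"delta_pos": [0.0002, 0.0086, 0], "turn": [0, 0, -2.8]}]}}

```text
clock: 6.87
eef_pos: [0.5348, -0.1325, 0.1268]
orientation: [-3.086, -0.581, -0.002]
wrist_force: [10.3, 8.2, -10.4]
width: 0.0349
grasp_force: 41.1
```

```bash
cat > q.py <<'E'
from h import *
s=robot.get_state();M=R.from_rotvec(s['orientation']).as_matrix();p=s['eef_pos'][:2]-[.6965,-.0707]
print(s['clock'],s['eef_pos'].round(4),'psi',np.degrees(np.arctan2(M[1,1],M[0,1])).round(2),s['wrist_force'].round(1),s['width'],'R',np.hypot(*p),'fence deg',np.degrees(np.arctan2(-p[1],-p[0])+.0295))
E
python3 q.py
```

```text
6.8667 [ 0.5348 -0.1325  0.1268] psi -68.67 [ 10.3   8.2 -10.4] 0.03493380703654289 R 0.17313601115339136 fence deg 22.589930661802875
```

>>> {"method": "step_arm", "body": {"commands": [{"delta_pos": [0.0002, 0.0086, 0], "turn": [0, 0, -2.8]}, {"delta_pos": [0.0002, 0.0086, 0], "turn": [0, 0, -2.8]}, {"delta_pos": [0.0002, 0.0086, 0], "turn": [0, 0, -2.8]}, {"delta_pos": [0.0002, 0.0086, 0], "turn": [0, 0, -2.8]}, {"delta_pos": [0.0002, 0.0086, 0], "turn": [0, 0, -2.8]}, {"delta_pos": [0.0002, 0.0086, 0], "turn": [0, 0, -2.8]}, {"delta_pos": [0.0002, 0.0043, 0.002], "turn": [0, 0, -1.4]}, {"delta_pos": [0, 0, 0.002], "turn": [0, 0, 0]}]}}

```text
clock: 7.53
eef_pos: [0.5638, -0.1804, 0.1244]
orientation: [2.956, 1.062, 0.004]
wrist_force: [1.6, 7.5, 19.2]
width: 0.035
grasp_force: 44.1
```

>>> {"method": "step_arm", "body": {"commands": [{"delta_pos": [0, 0, 0], "turn": [0, 0, 0]}, {"delta_pos": [0, 0, 0], "turn": [0, 0, 0]}, {"delta_pos": [0, 0, 0], "turn": [0, 0, 0]}, {"delta_pos": [0, 0, 0], "turn": [0, 0, 0]}, {"delta_pos": [0, 0, 0], "turn": [0, 0, 0]}, {"delta_pos": [0, 0, 0], "turn": [0, 0, 0]}, {"delta_pos": [0, 0, 0], "turn": [0, 0, 0]}, {"delta_pos": [0, 0, 0], "turn": [0, 0, 0]}], "grip": 0.45}}

```text
clock: 8.2
eef_pos: [0.5624, -0.181, 0.1233]
orientation: [2.958, 1.058, -0.0]
wrist_force: [-0.5, -0.0, -0.0]
width: 0.0469
grasp_force: 0.0
```

```bash
python3 q.py
```

```text
8.2 [ 0.5624 -0.181   0.1233] psi -50.66 [-0.5 -0.  -0. ] 0.046882927186105115 R 0.17364611197142407 fence deg 41.107462077922605
```

>>> {"method": "step_arm", "body": {"commands": [{"delta_pos": [0, 0.003, 0], "turn": [0, 0, -1]}, {"delta_pos": [0, 0.003, 0], "turn": [0, 0, -1]}, {"delta_pos": [0, 0.002, 0], "turn": [0, 0, -1]}, {"delta_pos": [0, 0.002, 0], "turn": [0, 0, -1]}, {"delta_pos": [0, 0.0015, 0], "turn": [0, 0, 0]}, {"delta_pos": [0, 0.0015, 0], "turn": [0, 0, 0]}, {"delta_pos": [0, 0.001, 0], "turn": [0, 0, 0]}, {"delta_pos": [0, 0.001, 0], "turn": [0, 0, 0]}]}}

```text
clock: 8.87
eef_pos: [0.5723, -0.1923, 0.1232]
orientation: [-2.92, -1.16, 0.0]
wrist_force: [-1.8, -0.6, 0.4]
width: 0.0472
grasp_force: 0.7
```

>>> {"method": "step_arm", "body": {"commands": [{"delta_pos": [0, 0.0006, 0], "turn": [0, 0, 0]}, {"delta_pos": [0, 0.0006, 0], "turn": [0, 0, 0]}, {"delta_pos": [0, 0.0006, 0], "turn": [0, 0, 0]}, {"delta_pos": [0, 0, 0], "turn": [0, 0, 0]}, {"delta_pos": [0, 0, 0], "turn": [0, 0, 0]}, {"delta_pos": [0, 0, 0], "turn": [0, 0, 0]}, {"delta_pos": [0, 0, 0], "turn": [0, 0, 0]}, {"delta_pos": [0, 0, 0], "turn": [0, 0, 0]}]}}

```text
clock: 9.53
eef_pos: [0.5733, -0.1932, 0.1232]
orientation: [-2.919, -1.16, 0.001]
wrist_force: [-4.1, 1.7, 0.3]
width: 0.0469
grasp_force: 2.5
```

```bash
python3 q.py
```

```text
9.5333 [ 0.5733 -0.1932  0.1232] psi -46.65 [-4.1  1.7  0.3] 0.04692573089647053 R 0.17376927541665127 fence deg 46.5229442392032
```

>>> {"method": "step_arm", "body": {"commands": [{"delta_pos": [0, 0.0006, 0], "turn": [0, 0, 0]}, {"delta_pos": [0, 0.0006, 0], "turn": [0, 0, 0]}, {"delta_pos": [0, 0.0006, 0], "turn": [0, 0, 0]}, {"delta_pos": [0, 0, 0], "turn": [0, 0, 0]}, {"delta_pos": [0, 0, 0], "turn": [0, 0, 0]}, {"delta_pos": [0, 0, 0], "turn": [0, 0, 0]}, {"delta_pos": [0, 0, 0], "turn": [0, 0, 0]}, {"delta_pos": [0, 0, 0], "turn": [0, 0, 0]}]}}

```text
clock: 10.2
eef_pos: [0.5737, -0.1937, 0.1231]
orientation: [-2.916, -1.16, 0.004]
wrist_force: [-13.4, 9.1, 6.7]
width: 0.0471
grasp_force: 7.6
```

>>> {"method": "step_arm", "body": {"commands": [{"delta_pos": [0, 0.0006, 0], "turn": [0, 0, 0]}, {"delta_pos": [0, 0.0006, 0], "turn": [0, 0, 0]}, {"delta_pos": [0, 0, 0], "turn": [0, 0, 0]}, {"delta_pos": [0, 0, 0], "turn": [0, 0, 0]}, {"delta_pos": [0, 0, 0], "turn": [0, 0, 0]}, {"delta_pos": [0, 0, 0], "turn": [0, 0, 0]}, {"delta_pos": [0, 0, 0], "turn": [0, 0, 0]}, {"delta_pos": [0, 0, 0], "turn": [0, 0, 0]}]}}

```text
clock: 10.87
eef_pos: [0.574, -0.194, 0.123]
orientation: [-2.914, -1.159, 0.006]
wrist_force: [-18.5, 14.1, 10.7]
width: 0.0473
grasp_force: 11.3
```

```bash
python3 q.py
```

```text
10.8667 [ 0.574 -0.194  0.123] psi -46.62 [-18.5  14.1  10.7] 0.047268135141066966 R 0.17380356070670644 fence deg 46.86591177059184
```

>>> {"method": "step_arm", "body": {"commands": [{"delta_pos": [0, -0.003, 0], "turn": [0, 0, 0]}, {"delta_pos": [0, -0.003, 0], "turn": [0, 0, 0]}, {"delta_pos": [0, 0, 0], "turn": [0, 0, 0]}, {"delta_pos": [0, 0, -0.01], "turn": [0, 0, 0]}, {"delta_pos": [0, 0, -0.03], "turn": [0, 0, 0]}, {"delta_pos": [0, 0, -0.04], "turn": [0, 0, 0]}, {"delta_pos": [0, 0, -0.04], "turn": [0, 0, 0]}, {"delta_pos": [0, 0, 0], "turn": [0, 0, 0]}], "grip": 0}}

```text
clock: 11.53
eef_pos: [0.5735, -0.1922, 0.2528]
orientation: [2.911, 1.157, 0.015]
wrist_force: [0.8, -0.3, 0.0]
width: 0.085
grasp_force: 0.0
```

```bash
python3 w.py w2 && python3 - <<'E'
from h import *
import pickle
c,s=pickle.load(open('w2.pkl','rb'))
yaw=-.0295;Q=np.array([[np.cos(yaw),-np.sin(yaw)],[np.sin(yaw),np.cos(yaw)]]);o=np.array([.6483,-.0093])
k=o+Q@[.05-.175*.5**.5,-.06-.175*.5**.5]
for z in(.135,.105,.147,.117):print(z,proj(c,[*k,z],s).round(1))
sc=snap('scene','scene2')
for z in(.135,.105,.147,.117):print(z,proj(sc,[*k,z]).round(1))
a=cv2.imread('pics/scene2.png')[120:280,110:290];b=cv2.imread('pics/w2.png')
cv2.imwrite('pics/j2.png',np.hstack([cv2.resize(a,(432,384)),b[:,80:448]]))
E
```

```text
11.5333 [ 0.5735 -0.1922  0.2528] psi -46.66 tilt [ 0.0121 -0.0049 -0.9999] [ 0.8 -0.3  0. ] 0.085
0.135 [242.5 192.5]
0.105 [242.9 184.3]
0.147 [242.3 196.3]
0.117 [242.7 187.3]
0.135 [187.5 171.3]
0.105 [188.4 177.8]
0.147 [187.1 168.7]
0.117 [188.1 175.2]
```

View pics/j2.png

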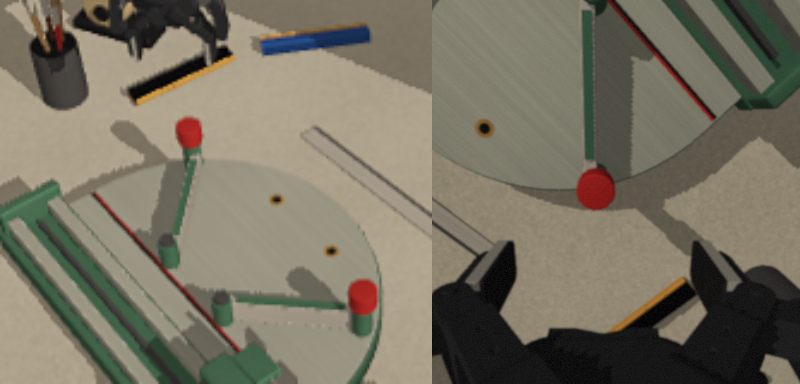

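```bash
python3 - <<'E'
from h import *
import pickle
c,s=pickle.load(open('w2.pkl','rb'))
sc=dict(pickle.load(open('c0.pkl','rb'))[0]['scene']);sc['color']=cv2.cvtColor(cv2.imread('pics/scene2.png'),cv2.COLOR_BGR2RGB)
def ext(c,k):
    h=cv2.cvtColor(c['color'],cv2.COLOR_RGB2HSV);m=(((h[...,0]<6)|(h[...,0]>174))&(h[...,1]>160)&(h[...,2]>60));b=np.zeros_like(m);b[int(k[1])-30:int(k[1])+30,int(k[0])-30:int(k[0])+30]=1
    y,x=np.nonzero(m&b);return x.min(),x.max(),y.min(),y.max(),len(x)
def pred(c,p,z,s=None):
    a=np.linspace(0,6.28,40);P=np.array([proj(c,[p[0]+.018*np.cos(t),p[1]+.018*np.sin(t),h],s) for t in a for h in(z-.015,z+.015)]);return P.min(0).round(1),P.max(0).round(1)
yaw=-.0295;Q=np.array([[np.cos(yaw),-np.sin(yaw)],[np.sin(yaw),np.cos(yaw)]]);o=np.array([.6483,-.0093])
for an in(.785,):
  k=o+Q@[.05-.175*np.cos(an),-.06-.175*np.sin(an)]
  print('seen w',ext(c,proj(c,[*k,.12],s)),'home',pred(c,k,.12,s),'ride',pred(c,k,.132,s))
  print('seen s',ext(sc,proj(sc,[*k,.12])),'home',pred(sc,k,.12),'ride',pred(sc,k,.132))
kl=o+Q@[.05-.175*.7071,.06+.175*.7071]
print('left ref',ext(sc,proj(sc,[*kl,.12])),pred(sc,kl,.12),pred(sc,kl,.132))
E
```

```text
seen w (np.int64(225), np.int64(262), np.int64(168), np.int64(209), 1228) home (array([222.2, 166.3]), array([262.6, 211.6])) ride (array([221.1, 168.7]), array([263.3, 216.2]))
seen s (np.int64(184), np.int64(193), np.int64(169), np.int64(181), 109) home (array([182. , 167.5]), array([193.9, 181.6])) ride (array([181.6, 164.9]), array([193.5, 179.1]))
left ref (np.int64(255), np.int64(266), np.int64(237), np.int64(250), 139) (array([253.6, 234.8]), array([266.1, 251. ])) (array([253.6, 232.2]), array([266.2, 248.6]))
```

The plunger sits home: the knob's extents match the home prediction in both views. Next I move above the gilt moulding.

>>> {"method": "step_arm", "body": {"commands": [{"delta_pos": [-0.0303, 0.008, 0], "turn": [0, 0, 0]}, {"delta_pos": [-0.0303, 0.008, 0], "turn": [0, 0, 0]}, {"delta_pos": [-0.0303, 0.008, 0], "turn": [0, 0, 0]}, {"delta_pos": [-0.0303, 0.008, 0], "turn": [0, 0, 0]}, {"delta_pos": [-0.0303, 0.008, 0], "turn": [0, 0, 0]}, {"delta_pos": [-0.0303, 0.008, 0], "turn": [0, 0, 0]}, {"delta_pos": [-0.0303, 0.008, 0], "turn": [0, 0, 0]}, {"delta_pos": [-0.0303, 0.008, 0], "turn": [0, 0, 0]}]}}

```text
clock: 12.3
eef_pos: [0.4379, -0.4053, 0.2424]
orientation: [-2.918, -1.159, 0.001]
wrist_force: [-0.1, -0.5, 0.1]
width: 0.0858
grasp_force: 0.0
```

>>> {"method": "step_arm", "body": {"commands": [{"delta_pos": [0, 0, 0], "turn": [0, 0, 6.9]}, {"delta_pos": [0, 0, 0], "turn": [0, 0, 6.9]}, {"delta_pos": [0, 0, 0], "turn": [0, 0, 6.9]}, {"delta_pos": [0, 0, 0], "turn": [0, 0, 6.9]}, {"delta_pos": [0, 0, 0], "turn": [0, 0, 6.9]}, {"delta_pos": [0, 0, 0], "turn": [0, 0, 6.9]}, {"delta_pos": [0, 0, 0], "turn": [0, 0, 6.9]}, {"delta_pos": [0, 0, 0], "turn": [0, 0, 0]}]}}

```text
clock: 12.97
eef_pos: [0.4389, -0.4041, 0.2423]
orientation: [-3.137, 0.145, 0.002]
wrist_force: [-0.7, 0.2, 0.6]
width: 0.0855
grasp_force: 0.0
```

```bash
python3 w.py w3 && cat > m3.py <<'E'
from h import *
import pickle
c,s=pickle.load(open('w3.pkl','rb'))
h=cv2.cvtColor(c['color'],cv2.COLOR_RGB2HSV)
g=((h[...,0]>10)&(h[...,0]<28)&(h[...,1]>150)&(h[...,2]>110)).astype(np.uint8);g[260:]=0
b=(h[...,2]<40).astype(np.uint8);b[245:]=0
for n,mm in(('gold',g),('black',b),('both',g|b)):
    mm=cv2.morphologyEx(mm,cv2.MORPH_OPEN,np.ones((3,3)))
    for k in sorted(cv2.findContours(mm,0,2)[0],key=cv2.contourArea)[-3:]:
        r=cv2.minAreaRect(k);print(n,np.round(r[0],1),np.round(r[1],1),cv2.contourArea(k),[at(c,q,.022,s)[:2].tolist() for q in cv2.boxPoints(r)])
E
python3 m3.py
```

```text
12.9667 [ 0.4389 -0.4041  0.2423] psi -95.3 tilt [-0.0011  0.0011 -1.    ] [-0.7  0.2  0.6] 0.0855
gold [235.5 158. ] [142.1   4. ] 394.5 [[0.5344, -0.3929], [0.5341, -0.3974], [0.3605, -0.3826], [0.3609, -0.3774]]
black [343.5  10.5] [21. 67.] 971.0 [[0.6132, -0.4847], [0.6067, -0.5553], [0.5867, -0.5557], [0.5933, -0.4839]]
black [248.  158.5] [143.  18.] 2400.5 [[0.5337, -0.4008], [0.5318, -0.4212], [0.3569, -0.4058], [0.3591, -0.3825]]
black [392.8 147.7] [ 54.9 130.8] 2947.5 [[0.445, -0.4931], [0.5085, -0.6242], [0.451, -0.6612], [0.381, -0.5263]]
both [343.5  10.5] [21. 67.] 971.0 [[0.6132, -0.4847], [0.6067, -0.5553], [0.5867, -0.5557], [0.5933, -0.4839]]
both [248.  158.5] [143.  18.] 2400.5 [[0.5337, -0.4008], [0.5318, -0.4212], [0.3569, -0.4058], [0.3591, -0.3825]]
both [392.8 147.7] [ 54.9 130.8] 2947.5 [[0.445, -0.4931], [0.5085, -0.6242], [0.451, -0.6612], [0.381, -0.5263]]
```

View pics/w3.png

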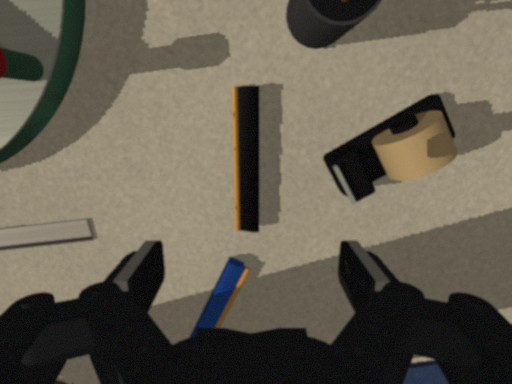

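The moulding spans columns 234–259 and rows 86–231, gold lip to the left, clear of the tape and jar. I grasp it at its centre.

>>> {"method": "step_arm", "body": {"commands": [{"delta_pos": [0.0066, -0.0057, 0.036], "turn": [0, 0, 0]}, {"delta_pos": [0, 0, 0.036], "turn": [0, 0, 0]}, {"delta_pos": [0, 0, 0.036], "turn": [0, 0, 0]}, {"delta_pos": [0, 0, 0.036], "turn": [0, 0, 0]}, {"delta_pos": [0, 0, 0.036], "turn": [0, 0, 0]}, {"delta_pos": [0, 0, 0.03], "turn": [0, 0, 0]}, {"delta_pos": [0, 0, 0.015], "turn": [0, 0, 0]}, {"delta_pos": [0, 0, 0.005], "turn": [0, 0, 0]}]}}

```text
clock: 13.68
eef_pos: [0.4449, -0.3979, 0.0098]
orientation: [-3.135, 0.129, 0.006]
wrist_force: [0.1, -0.4, -0.1]
width: 0.0852
grasp_force: 0.0
```

>>> {"method": "step_arm", "body": {"commands": [{"delta_pos": [0, 0, 0], "turn": [0, 0, 0]}, {"delta_pos": [0, 0, 0], "turn": [0, 0, 0]}, {"delta_pos": [0, 0, 0], "turn": [0, 0, 0]}, {"delta_pos": [0, 0, 0], "turn": [0, 0, 0]}, {"delta_pos": [0, 0, 0], "turn": [0, 0, 0]}, {"delta_pos": [0, 0, 0], "turn": [0, 0, 0]}, {"delta_pos": [0, 0, 0], "turn": [0, 0, 0]}, {"delta_pos": [0, 0, 0], "turn": [0, 0, 0]}], "grip": 1, "newtons": 40}}

```text
clock: 14.35
eef_pos: [0.4467, -0.3997, 0.0148]
orientation: [3.137, -0.135, 0.003]
wrist_force: [-0.9, 0.1, 5.3]
width: 0.0309
grasp_force: 40.1
```

```bash
python3 q.py
```

```text
14.35 [ 0.4467 -0.3997  0.0148] psi -94.93 [-0.9  0.1  5.3] 0.030892367581663516 R 0.4130705616181642 fence deg 54.48135899919155
```

>>> {"method": "step_arm", "body": {"commands": [{"delta_pos": [0, 0, -0.01], "turn": [0, 0, 0]}, {"delta_pos": [0, 0, -0.025], "turn": [0, 0, 0]}, {"delta_pos": [0, 0, -0.025], "turn": [0, 0, 0]}, {"delta_pos": [0, 0, -0.025], "turn": [0, 0, 0]}, {"delta_pos": [0, 0, -0.025], "turn": [0, 0, 0]}, {"delta_pos": [0, 0, -0.025], "turn": [0, 0, 0]}, {"delta_pos": [0, 0, -0.025], "turn": [0, 0, 0]}, {"delta_pos": [0, 0, -0.025], "turn": [0, 0, 0]}]}}

```text
clock: 15.02
eef_pos: [0.446, -0.3989, 0.2007]
orientation: [3.138, -0.135, 0.001]
wrist_force: [-0.1, 0.2, -1.3]
width: 0.0312
grasp_force: 39.9
```

>>> {"method": "step_arm", "body": {"commands": [{"delta_pos": [0.0097, -0.0228, 0], "turn": [0, 0, 0]}, {"delta_pos": [0.0097, -0.0228, 0], "turn": [0, 0, 0]}, {"delta_pos": [0.0097, -0.0228, 0], "turn": [0, 0, 0]}, {"delta_pos": [0.0097, -0.0228, 0], "turn": [0, 0, 0]}, {"delta_pos": [0.0097, -0.0228, 0], "turn": [0, 0, 0]}, {"delta_pos": [0.0097, -0.0228, 0], "turn": [0, 0, 0]}, {"delta_pos": [0.0097, -0.0228, 0], "turn": [0, 0, 0]}, {"delta_pos": [0.0097, -0.0228, 0], "turn": [0, 0, 0]}]}}

```text
clock: 15.68
eef_pos: [0.5396, -0.2229, 0.1995]
orientation: [3.138, -0.135, 0.001]
wrist_force: [0.8, 0.7, -1.0]
width: 0.0308
grasp_force: 39.9
```

>>> {"method": "step_arm", "body": {"commands": [{"delta_pos": [0.0097, -0.0228, 0], "turn": [0, 0, 0]}, {"delta_pos": [0.0097, -0.0228, 0], "turn": [0, 0, 0]}, {"delta_pos": [0.0097, -0.0228, 0], "turn": [0, 0, 0]}, {"delta_pos": [0.0097, -0.0228, 0], "turn": [0, 0, 0]}, {"delta_pos": [0.0097, -0.0228, 0], "turn": [0, 0, 0]}, {"delta_pos": [0.0097, -0.0228, 0], "turn": [0, 0, 0]}, {"delta_pos": [0.0097, -0.0228, 0], "turn": [0, 0, 0]}, {"delta_pos": [0.0097, -0.0228, 0], "turn": [0, 0, 0]}]}}

```text
clock: 16.35
eef_pos: [0.6327, -0.0479, 0.1995]
orientation: [3.139, -0.135, 0.001]
wrist_force: [0.2, -0.0, -0.7]
width: 0.0309
grasp_force: 39.9
```

>>> {"method": "step_arm", "body": {"commands": [{"delta_pos": [0, 0, 0], "turn": [0, 0, -6.02]}, {"delta_pos": [0, 0, 0], "turn": [0, 0, -6.02]}, {"delta_pos": [0, 0, 0], "turn": [0, 0, -6.02]}, {"delta_pos": [0, 0, 0], "turn": [0, 0, -6.02]}, {"delta_pos": [0, 0, 0], "turn": [0, 0, -6.02]}, {"delta_pos": [0, 0, 0], "turn": [0, 0, -6.02]}, {"delta_pos": [0, 0, 0], "turn": [0, 0, -6.02]}, {"delta_pos": [0, 0, 0], "turn": [0, 0, -6.02]}]}}

```text
clock: 17.02
eef_pos: [0.6322, -0.049, 0.1994]
orientation: [2.917, 1.165, 0.001]
wrist_force: [0.1, 0.6, -1.3]
width: 0.0307
grasp_force: 40.0
```

```bash
python3 w.py w4
```

```text
17.0167 [ 0.6322 -0.049   0.1994] psi -46.48 tilt [ 7.e-04 -1.e-04 -1.e+00] [ 0.1  0.6 -1.3] 0.0307
```

View pics/w4.png

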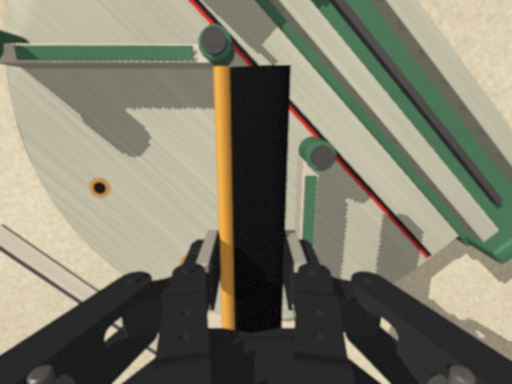

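>>> {"method": "step_arm", "body": {"commands": [{"delta_pos": [0, -0.003, 0.02], "turn": [0, 0, 0]}, {"delta_pos": [0, -0.003, 0.02], "turn": [0, 0, 0]}, {"delta_pos": [0, 0, 0.02], "turn": [0, 0, 0]}, {"delta_pos": [0, 0, 0.02], "turn": [0, 0, 0]}, {"delta_pos": [0, 0, 0.02], "turn": [0, 0, 0]}, {"delta_pos": [0, 0, 0.015], "turn": [0, 0, 0]}, {"delta_pos": [0, 0, 0.01], "turn": [0, 0, 0]}, {"delta_pos": [0, 0, 0], "turn": [0, 0, 0]}]}}

```text
clock: 17.73
eef_pos: [0.6274, -0.0446, 0.0718]
orientation: [-2.921, -1.154, 0.004]
wrist_force: [-0.2, -0.4, -1.4]
width: 0.0311
grasp_force: 40.0
```

>>> {"method": "step_arm", "body": {"commands": [{"delta_pos": [0, 0, 0.004], "turn": [0, 0, 0]}, {"delta_pos": [0, 0, 0.003], "turn": [0, 0, 0]}, {"delta_pos": [0, 0, 0.002], "turn": [0, 0, 0]}, {"delta_pos": [0, 0, 0], "turn": [0, 0, 0]}, {"delta_pos": [0, 0, 0], "turn": [0, 0, 0]}, {"delta_pos": [0, 0, 0], "turn": [0, 0, 0]}, {"delta_pos": [0, 0, 0], "turn": [0, 0, 0]}, {"delta_pos": [0, 0, 0], "turn": [0, 0, 0]}]}}

```text
clock: 18.4
eef_pos: [0.6285, -0.0447, 0.0648]
orientation: [2.921, 1.156, 0.001]
wrist_force: [-0.2, -0.5, 3.5]
width: 0.031
grasp_force: 40.5
```

```bash
python3 q.py
```

```text
18.4 [ 0.6285 -0.0447  0.0648] psi -46.8 [-0.2 -0.5  3.5] 0.03103815885318878 R 0.07280344953999703 fence deg -19.194926217297063
```

>>> {"method": "step_arm", "body": {"commands": [{"delta_pos": [0, 0, 0], "turn": [0, 0, 0]}, {"delta_pos": [0, 0, 0], "turn": [0, 0, 0]}, {"delta_pos": [0, 0, 0], "turn": [0, 0, 0]}, {"delta_pos": [0, 0, 0], "turn": [0, 0, 0]}, {"delta_pos": [0, 0, -0.01], "turn": [0, 0, 0]}, {"delta_pos": [0, 0, -0.03], "turn": [0, 0, 0]}, {"delta_pos": [0, 0, -0.03], "turn": [0, 0, 0]}, {"delta_pos": [0, 0, 0], "turn": [0, 0, 0]}], "grip": 0.47}}

```text
clock: 19.07
eef_pos: [0.6305, -0.0449, 0.1413]
orientation: [2.917, 1.155, 0.012]
wrist_force: [0.4, 0.4, 1.3]
width: 0.045
grasp_force: 0.0
```

>>> {"method": "step_arm", "body": {"commands": [{"delta_pos": [-0.005, -0.024, 0], "turn": [0, 0, 0]}, {"delta_pos": [-0.005, -0.024, 0], "turn": [0, 0, 0]}, {"delta_pos": [0, 0, 0], "turn": [0, 0, 0]}, {"delta_pos": [0, 0, 0], "turn": [0, 0, 0]}, {"delta_pos": [0, 0, 0], "turn": [0, 0, 0]}, {"delta_pos": [0, 0, 0], "turn": [0, 0, 0]}, {"delta_pos": [0, 0, 0], "turn": [0, 0, 0]}, {"delta_pos": [0, 0, 0], "turn": [0, 0, 0]}], "grip": 1}}

```text
clock: 19.73
eef_pos: [0.5884, -0.0169, 0.1342]
orientation: [-2.921, -1.156, 0.0]
wrist_force: [0.0, 0.7, 0.5]
width: 0.0002
grasp_force: 0.0
```

```bash
python3 w.py w5
```

```text
19.7333 [ 0.5884 -0.0169  0.1342] psi -46.82 tilt [-1.e-04 -0.e+00 -1.e+00] [0.  0.7 0.5] 0.0002
```

View pics/w5.png

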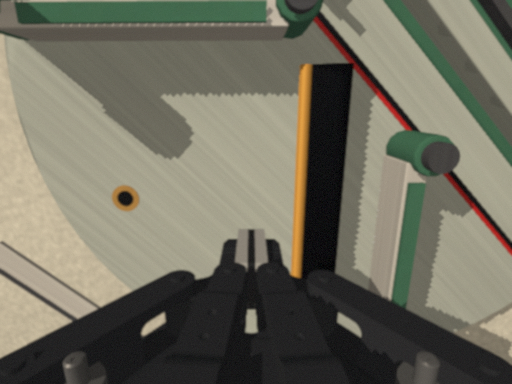

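The moulding lies flat on the bed beside the fence, its knife end at row 64 (columns 302–352), and the shut fingers are on its lip side. I'll locate it relative to the trimmer.

```bash
cat > tf.py <<'E'
from h import *
import pickle
yaw=-.0295;Q=np.array([[np.cos(yaw),-np.sin(yaw)],[np.sin(yaw),np.cos(yaw)]]);o=np.array([.6483,-.0093])
def T(p): return Q.T@(np.array(p[:2])-o)
F=np.array([np.cos(np.pi/4),np.sin(np.pi/4)]);N=np.array([-F[1],F[0]])
def fr(p): r=T(p)-[.05,-.06];return r@F,r@N-.0135   # along to knife, off face
E
python3 - <<'E'
from tf import *
c,s=pickle.load(open('w5.pkl','rb'))
for n,q,z in(('lip end',(302,65),.068),('back end',(352,64),.072),('lip tail',(296,276),.068),('back tail',(334,270),.072),('fence face top near',(392,152),.09),('post',(441,157),.101),('facefar',(389,292),.09)):
    p=at(c,q,z,s);print(n,p[:2],'trim',T(p).round(4),'u,off',np.round(fr(p),4))
print('tcp',np.round(fr(s['eef_pos']),4))
E
```

```text
lip end [0.6817 0.0236] trim [0.0324 0.0339] u,off [0.0539 0.0653]
back end [0.7024 0.0015] trim [0.0538 0.0124] u,off [0.0538 0.035 ]
lip tail [ 0.5732 -0.0815] trim [-0.0729 -0.0744] u,off [-0.0971  0.0633]
back tail [ 0.5977 -0.0966] trim [-0.048  -0.0888] u,off [-0.0896  0.0355]
fence face top near [ 0.6804 -0.051 ] trim [ 0.0333 -0.0407] u,off [0.0018 0.0119]
post [ 0.6955 -0.0689] trim [ 0.0489 -0.0582] u,off [ 0.0005 -0.0115]
facefar [ 0.6162 -0.1262] trim [-0.0286 -0.1178] u,off [-0.0965  0.0012]
tcp [-0.0418  0.0999]
```

>>> {"method": "step_arm", "body": {"commands": [{"delta_pos": [0, 0, 0.03], "turn": [0, 0, 0]}, {"delta_pos": [0, 0, 0.025], "turn": [0, 0, 0]}, {"delta_pos": [0, 0, 0.012], "turn": [0, 0, 0]}, {"delta_pos": [0, 0, 0.002], "turn": [0, 0, 0]}, {"delta_pos": [0, 0, 0], "turn": [0, 0, 0]}, {"delta_pos": [0, 0.006, 0], "turn": [0, 0, 0]}, {"delta_pos": [0, 0.006, 0], "turn": [0, 0, 0]}, {"delta_pos": [0, 0.004, 0], "turn": [0, 0, 0]}]}}

```text
clock: 20.45
eef_pos: [0.6003, -0.0289, 0.0667]
orientation: [2.92, 1.156, 0.003]
wrist_force: [0.4, -0.5, -0.2]
width: -0.0001
grasp_force: 0.0
```

>>> {"method": "step_arm", "body": {"commands": [{"delta_pos": [0, 0.004, 0], "turn": [0, 0, 0]}, {"delta_pos": [0, 0.004, 0], "turn": [0, 0, 0]}, {"delta_pos": [0, 0.004, 0], "turn": [0, 0, 0]}, {"delta_pos": [0, 0.004, 0], "turn": [0, 0, 0]}, {"delta_pos": [0, 0.004, 0], "turn": [0, 0, 0]}, {"delta_pos": [0, 0.004, 0], "turn": [0, 0, 0]}, {"delta_pos": [0, 0.004, 0], "turn": [0, 0, 0]}, {"delta_pos": [0, 0.004, 0], "turn": [0, 0, 0]}]}}

```text
clock: 21.12
eef_pos: [0.6214, -0.0516, 0.066]
orientation: [2.921, 1.157, 0.001]
wrist_force: [-2.7, 3.2, 6.3]
width: -0.0001
grasp_force: 2.9
```

```bash
python3 w.py w6; python3 - <<'E'
from tf import *
c,s=pickle.load(open('w6.pkl','rb'));print('tcp',np.round(fr(s['eef_pos']),4),s['wrist_force'])
E
```

```text
21.1167 [ 0.6214 -0.0516  0.066 ] psi -46.79 tilt [ 7.e-04  2.e-04 -1.e+00] [-2.7  3.2  6.3] -0.0001
tcp [-0.0415  0.0519] [-2.74958004  3.16618523  6.28074442]
```

View pics/w6.png

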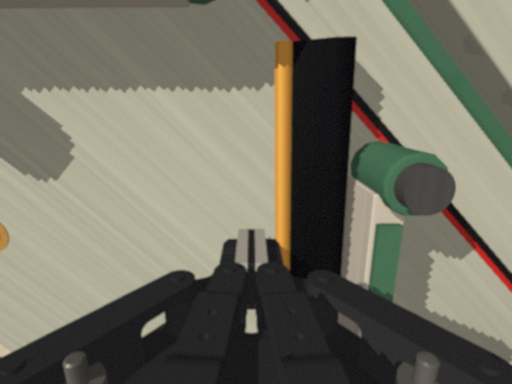

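>>> {"method": "step_arm", "body": {"commands": [{"delta_pos": [0, 0, -0.002], "turn": [0, 0, 0]}, {"delta_pos": [0, 0, -0.002], "turn": [0, 0, 0]}, {"delta_pos": [0, 0.001, 0], "turn": [0, 0, 0]}, {"delta_pos": [0, 0.001, 0], "turn": [0, 0, 0]}, {"delta_pos": [0, 0, 0], "turn": [0, 0, 0]}, {"delta_pos": [0, 0, 0], "turn": [0, 0, 0]}, {"delta_pos": [0, 0, 0], "turn": [0, 0, 0]}, {"delta_pos": [0, 0, 0], "turn": [0, 0, 0]}]}}

```text
clock: 21.83
eef_pos: [0.6223, -0.053, 0.0692]
orientation: [-2.921, -1.157, 0.0]
wrist_force: [-0.7, 0.2, 0.5]
width: -0.0006
grasp_force: 0.0
```

>>> {"method": "step_arm", "body": {"commands": [{"delta_pos": [0, 0.001, 0], "turn": [0, 0, 0]}, {"delta_pos": [0, 0.001, 0], "turn": [0, 0, 0]}, {"delta_pos": [0, 0, 0], "turn": [0, 0, 0]}, {"delta_pos": [0, 0, 0], "turn": [0, 0, 0]}, {"delta_pos": [0, 0, 0], "turn": [0, 0, 0]}, {"delta_pos": [0, 0, 0], "turn": [0, 0, 0]}, {"delta_pos": [0, 0, 0], "turn": [0, 0, 0]}, {"delta_pos": [0, 0, 0], "turn": [0, 0, 0]}]}}

```text
clock: 22.5
eef_pos: [0.6237, -0.0545, 0.0693]
orientation: [2.921, 1.157, 0.0]
wrist_force: [0.4, -0.1, -0.4]
width: -0.0002
grasp_force: 0.0
```

```bash
python3 w.py w7; python3 - <<'E'
from tf import *
c,s=pickle.load(open('w7.pkl','rb'));print('tcp',np.round(fr(s['eef_pos']),4),s['wrist_force'])
E
```

```text
22.5 [ 0.6237 -0.0545  0.0693] psi -46.79 tilt [ 0. -0. -1.] [ 0.4 -0.1 -0.4] -0.0002
tcp [-0.0418  0.0483] [ 0.43016128 -0.13758261 -0.36207198]
```

>>> {"method": "step_arm", "body": {"commands": [{"delta_pos": [0, 0.001, 0], "turn": [0, 0, 0]}, {"delta_pos": [0, 0.001, 0], "turn": [0, 0, 0]}, {"delta_pos": [0, 0.001, 0], "turn": [0, 0, 0]}, {"delta_pos": [0, 0, 0], "turn": [0, 0, 0]}, {"delta_pos": [0, 0, 0], "turn": [0, 0, 0]}, {"delta_pos": [0, 0, 0], "turn": [0, 0, 0]}, {"delta_pos": [0, 0, 0], "turn": [0, 0, 0]}, {"delta_pos": [0, 0, 0], "turn": [0, 0, 0]}]}}

```text
clock: 23.22
eef_pos: [0.6257, -0.0567, 0.0693]
orientation: [2.921, 1.157, 0.0]
wrist_force: [-1.1, 0.3, 1.4]
width: 0.0002
grasp_force: 1.2
```

>>> {"method": "step_arm", "body": {"commands": [{"delta_pos": [0, 0.001, 0], "turn": [0, 0, 0]}, {"delta_pos": [0, 0.001, 0], "turn": [0, 0, 0]}, {"delta_pos": [0, 0, 0], "turn": [0, 0, 0]}, {"delta_pos": [0, 0, 0], "turn": [0, 0, 0]}, {"delta_pos": [0, 0, 0], "turn": [0, 0, 0]}, {"delta_pos": [0, 0, 0], "turn": [0, 0, 0]}, {"delta_pos": [0, 0, 0], "turn": [0, 0, 0]}, {"delta_pos": [0, 0, 0], "turn": [0, 0, 0]}]}}

```text
clock: 23.88
eef_pos: [0.6272, -0.0581, 0.0695]
orientation: [2.921, 1.157, 0.001]
wrist_force: [-1.2, 2.1, 4.8]
width: -0.0001
grasp_force: 2.5
```

>>> {"method": "step_arm", "body": {"commands": [{"delta_pos": [0, 0.001, 0], "turn": [0, 0, 0]}, {"delta_pos": [0, 0.001, 0], "turn": [0, 0, 0]}, {"delta_pos": [0, 0, 0], "turn": [0, 0, 0]}, {"delta_pos": [0, 0, 0], "turn": [0, 0, 0]}, {"delta_pos": [0, 0, 0], "turn": [0, 0, 0]}, {"delta_pos": [0, 0, 0], "turn": [0, 0, 0]}, {"delta_pos": [0, 0, 0], "turn": [0, 0, 0]}, {"delta_pos": [0, 0, 0], "turn": [0, 0, 0]}]}}

```text
clock: 24.55
eef_pos: [0.6286, -0.0594, 0.0695]
orientation: [-2.921, -1.157, -0.001]
wrist_force: [-2.4, 2.5, 5.7]
width: -0.0003
grasp_force: 2.8
```

```bash
python3 w.py w8; python3 - <<'E'
from tf import *
c,s=pickle.load(open('w8.pkl','rb'));print('tcp',np.round(fr(s['eef_pos']),4))
a=cv2.imread('pics/w8.png')[:, 150:500];t=snap('scene','s8');b=cv2.imread('pics/s8.png')[130:280,120:280]
cv2.imwrite('pics/j8.png',np.hstack([a,cv2.resize(b,(410,384),interpolation=cv2.INTER_CUBIC)]))
E
```

```text
24.55 [ 0.6286 -0.0594  0.0695] psi -46.79 tilt [ 3.e-04  1.e-04 -1.e+00] [-2.4  2.5  5.7] -0.0003
tcp [-0.0417  0.0413]
```

View pics/j8.png

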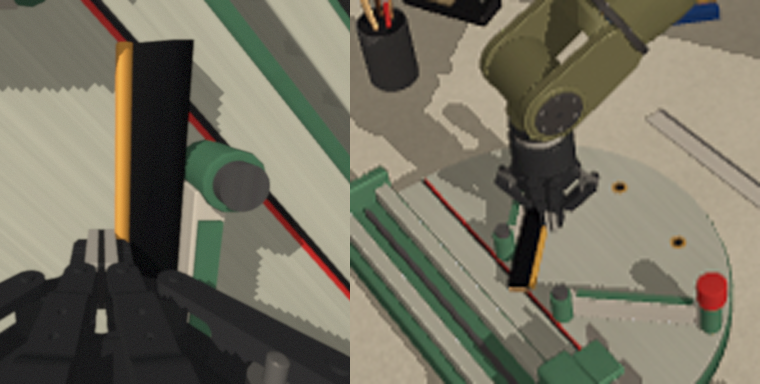

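```bash
cat > edge.py <<'E'
from tf import *
import sys
c,s=pickle.load(open(sys.argv[1]+'.pkl','rb'));r0,r1=int(sys.argv[2]),int(sys.argv[3])
h=cv2.cvtColor(c['color'],cv2.COLOR_RGB2HSV)
g=(h[...,0]>10)&(h[...,0]<28)&(h[...,1]>150)&(h[...,2]>90)
bk=cv2.GaussianBlur(h[...,2],(3,3),0)<42
E=[];L=[]
for r in range(r0,r1,6):
    x=np.nonzero(g[r])[0]
    if len(x)<3: continue
    x0=x.max();e=x0+1
    while bk[r,e+1] or bk[r,e+2]: e+=1
    E.append(fr(at(c,(e+1,r),.072,s)));L.append(fr(at(c,(x.min()-.5,r),.068,s)))
E,L=np.array(E),np.array(L)
for n,a in(('back',E),('lip',L)):
    k=np.polyfit(a[:,0],a[:,1],1);print(n,'slope',k[0].round(4),'off at u=-.03',np.polyval(k,-.03).round(4),'resid',np.std(a[:,1]-np.polyval(k,a[:,0])).round(4),'u',a[:,0].min().round(4),a[:,0].max().round(4))
y,x=np.nonzero(g);print('gold top row',y.min())
x=x[y==y.min()].mean();print('end',np.round(fr(at(c,(x,y.min()-.5),.068,s)),4))
E
python3 edge.py w8 56 210;python3 edge.py w5 76 220
```

```text
back slope 0.0015 off at u=-.03 0.0011 resid 0.0008 u -0.0167 0.0486
lip slope 0.0096 off at u=-.03 0.0322 resid 0.0001 u -0.0179 0.0492
gold top row 41
end [0.0553 0.0287]
back slope -0.005 off at u=-.03 0.0349 resid 0.0002 u -0.0448 0.0469
lip slope -0.9987 off at u=-.03 0.1206 resid 0.0385 u -0.0461 0.0474
gold top row 64
end [0.0547 0.0625]
```

>>> {"method": "step_arm", "body": {"commands": [{"delta_pos": [0, 0.001, 0], "turn": [0, 0, 0]}, {"delta_pos": [0, 0, 0], "turn": [0, 0, 0]}, {"delta_pos": [0, 0, 0], "turn": [0, 0, 0]}, {"delta_pos": [0, 0, 0], "turn": [0, 0, 0]}, {"delta_pos": [0, 0, 0], "turn": [0, 0, 0]}, {"delta_pos": [0, 0, 0], "turn": [0, 0, 0]}, {"delta_pos": [0, 0, 0], "turn": [0, 0, 0]}, {"delta_pos": [0, 0, 0], "turn": [0, 0, 0]}]}}

```text
clock: 25.32
eef_pos: [0.6289, -0.0597, 0.0695]
orientation: [-2.92, -1.157, 0.001]
wrist_force: [-6.5, 5.2, 8.0]
width: -0.0001
grasp_force: 6.2
```

>>> {"method": "step_arm", "body": {"commands": [{"delta_pos": [0, 0.001, 0], "turn": [0, 0, 0]}, {"delta_pos": [0, 0, 0], "turn": [0, 0, 0]}, {"delta_pos": [0, 0, 0], "turn": [0, 0, 0]}, {"delta_pos": [0, 0, 0], "turn": [0, 0, 0]}, {"delta_pos": [0, 0, 0], "turn": [0, 0, 0]}, {"delta_pos": [0, 0, 0], "turn": [0, 0, 0]}, {"delta_pos": [0, 0, 0], "turn": [0, 0, 0]}, {"delta_pos": [0, 0, 0], "turn": [0, 0, 0]}]}}

```text
clock: 25.98
eef_pos: [0.629, -0.0599, 0.0694]
orientation: [-2.918, -1.156, 0.003]
wrist_force: [-10.7, 10.6, 10.9]
width: 0.0002
grasp_force: 9.4
```

```bash
python3 w.py w9;python3 edge.py w9 56 210
```

```text
25.9833 [ 0.629  -0.0599  0.0694] psi -46.77 tilt [-0.0025  0.0016 -1.    ] [-10.7  10.6  10.9] 0.0002
back slope 0.001 off at u=-.03 0.0012 resid 0.0008 u -0.0165 0.0487
lip slope 0.0088 off at u=-.03 0.0322 resid 0.0001 u -0.0179 0.0493
gold top row 41
end [0.0553 0.0286]
```

Lateral force climbs to 15 N with no further travel, so the back is hard against the fence. I back off, rise and check.

>>> {"method": "step_arm", "body": {"commands": [{"delta_pos": [0, -0.003, 0], "turn": [0, 0, 0]}, {"delta_pos": [0, -0.005, 0], "turn": [0, 0, 0]}, {"delta_pos": [0, -0.01, 0], "turn": [0, 0, 0]}, {"delta_pos": [0, -0.01, 0], "turn": [0, 0, 0]}, {"delta_pos": [0, 0, -0.03], "turn": [0, 0, 0]}, {"delta_pos": [0, 0, -0.04], "turn": [0, 0, 0]}, {"delta_pos": [0, 0, -0.04], "turn": [0, 0, 0]}, {"delta_pos": [0, 0, -0.04], "turn": [0, 0, 0]}]}}

```text
clock: 26.7
eef_pos: [0.6098, -0.0399, 0.2209]
orientation: [-2.92, -1.157, 0.001]
wrist_force: [-0.3, -0.7, 0.4]
width: 0.0
grasp_force: 0.0
```

>>> {"method": "step_arm", "body": {"commands": [{"delta_pos": [-0.03, 0, 0], "turn": [0, 0, 0]}, {"delta_pos": [-0.03, 0, 0], "turn": [0, 0, 0]}, {"delta_pos": [-0.03, 0, 0], "turn": [0, 0, 0]}, {"delta_pos": [0, 0, 0], "turn": [0, 0, 0]}, {"delta_pos": [0, 0, 0], "turn": [0, 0, 0]}, {"delta_pos": [0, 0, 0], "turn": [0, 0, 0]}, {"delta_pos": [0, 0, 0], "turn": [0, 0, 0]}, {"delta_pos": [0, 0, 0], "turn": [0, 0, 0]}]}}

```text
clock: 27.37
eef_pos: [0.5454, -0.1015, 0.219]
orientation: [-2.92, -1.158, 0.0]
wrist_force: [-0.0, -0.1, 0.0]
width: 0.0001
grasp_force: 0.0
```

```bash
python3 w.py w10;python3 edge.py w10 30 150
```

```text
27.3667 [ 0.5454 -0.1015  0.219 ] psi -46.74 tilt [-3.e-04  2.e-04 -1.e+00] [-0.  -0.1  0. ] 0.0001
back slope -0.0013 off at u=-.03 0.0007 resid 0.0004 u -0.0945 0.003
lip slope 0.1096 off at u=-.03 0.0581 resid 0.0581 u -0.0949 0.0039
gold top row 0
end [0.0273 0.0292]
```

View pics/w10.png

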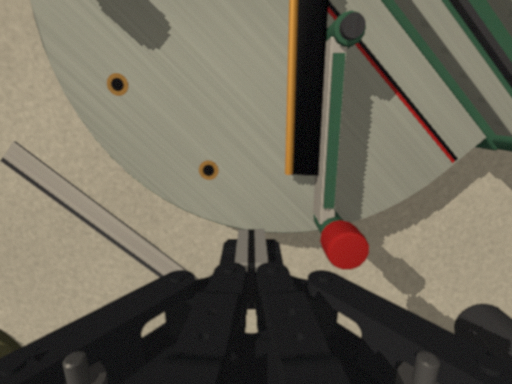

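The gilt moulding lies along the fence, its back edge within about 1 mm of the face and parallel. The knob is at (345,245) over the 45 hole, and the leading end comes out at trimmer x ≈ 0.068. Handing in.

```bash
python3 -c "
from rig import robot
print(robot.close_job())"
```

```text
the job is handed in; nothing more can be done
None
```

The job is handed in at about 27 s of the 72 s allowed: the right-hand fence is pinned at 45 degrees with its plunger home, and the black-and-gold moulding lies face up with its back within about 1 mm of that fence and its knife end about 6 mm past the red line, by my camera measurements (the judge returned no result).

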